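# Empty the rinsing dipper and hold it over its ring on the turntable

## Task

Three toy beads have been dropped into the baby's green rinsing dipper: pick the dipper up, tip all the beads out into the ceramic bowl and turn the dipper upright again. Then carry it over the low guard board without touching the board, and finish holding it still and level in the gripper a finger's breadth above its white ring on the turntable, centred over the ring, handle pointing straight outwards away from the giraffe and touching nothing, so that I can dry the ring before it goes down. Do not put it down or let go, and leave the turntable, the giraffe, the pump bottle, the comb and the teether where they are.

Things in the scene. Friction and masses are not known exactly. Their poses are not given: they have to be found in the camera images.
- dipper_center (a point): Loose pale green plastic rinsing dipper, about 110 g: an open round cup, 72 mm tall, outer diameter 58 mm at the foot and 70 mm at the rim, wall 3 mm, floor 4 mm, with a straight level handle. The point is on the cup's axis half-way up, 36 mm above its underside. z points up out of the mouth; the handle points along -x. At the start it stands upright with the handle roughly towards the robot and the three beads loose inside on its floor.
- dipper_grip (a point): Middle of the free part of the dipper's handle, where to grip it: 85 mm from the cup's axis along the dipper's -x, 62 mm above its underside. The handle is a straight level bar 16 mm wide (y) and 12 mm high (z), reaching from the cup wall to 128 mm from the axis. Same axes as the dipper.
- dipper_foot (a point): Centre of the underside of the dipper's cup, 36 mm below dipper_center. Same axes as the dipper.
- bead0_center (a point): Centre of the red wooden bead, a ball of 22 mm diameter, 10 g; rolls easily.
- bead1_center (a point): Centre of the blue wooden bead, a ball of 22 mm diameter, 10 g; rolls easily.
- bead2_center (a point): Centre of the brown wooden bead, a ball of 22 mm diameter, 10 g; rolls easily.
- bowl: Loose blue ceramic bowl, rim radius 66 mm, 52 mm high, 380 g. Origin at the centre of its underside, z up.
- guard: Fixed white guard board standing on edge with an oak strip along its top, 460 mm long (along its x), 18 mm thick (y), 70 mm high, between the bowl and dipper side and the turntable side. Origin at the centre of its foot on the surface.
- turntable: Black foot of the small plastic turntable, fixed to the surface; origin on the turning axis at surface level. On it turns a grey round plate of radius 135 mm, top face 21 mm above the surface, with a raised edge up to 28 mm above the surface.
- plate (a joint): Turn of the turntable plate, rad, counter-clockwise from above, relative to the foot; at 0 the ring lies on the foot's -x side. It turns very easily and must not be turned.
- seat (a point): Centre of the ring in which the dipper belongs, on the top face of the turntable plate (21 mm above the surface), 88 mm from the turning axis. The white ring stands 7 mm above that face, inner diameter 66 mm, outer 76 mm, with a dark pad inside. Axes turn with the plate: -x points straight outwards from the turning axis (the way the dipper's handle must finally point), z up.
- giraffe_center (a point): Loose wooden giraffe standing in the middle of the turntable plate, 62 by 40 mm base, 175 mm tall over the horns, within 45 mm of the turning axis. The point lies 80 mm above its underside, z up. Leave alone.
- pump_center (a point): Loose stainless steel pump bottle, 64 mm diameter, 180 mm tall, spout reaching 44 mm from its axis; the point is on its axis 80 mm above its underside. Leave alone.
- comb: Loose flat teal plastic comb, 150 by 30 by 5 mm, origin under its centre, long along x. Leave alone.
- teether: Loose orange silicone teether ring, 80 mm across, 19 mm high, origin at the centre of its underside. Leave alone.
There are look-alikes about, which are no part of the job. Leave any purple look-alike of the part that bears dipper_center alone.

How it is judged (in metres and radians):
On the way, in this order (a step that is already met when the one before it is completed fails the run):
1. the dipper is tipped well over, off the surface and beside or above the bowl (angle between dipper_center's own z axis and vertical above 1.1 rad and height (world z) of dipper_center above 0.05 m and horizontal distance between dipper_center and bowl below 0.14 m), for 0.1 s.
2. all three beads lie in the bowl and the dipper is upright again in the gripper (angle between dipper_center's own z axis and vertical below 0.25 rad and height (world z) of dipper_foot above 0.015 m and horizontal distance between each of bead0_center, bead1_center, bead2_center and bowl below 0.055 m and height (world z) of each of bead0_center, bead1_center, bead2_center below 0.048 m), for 0.2 s.
At the end, for the whole second after the job is handed in: Still gripped and at rest: underside centre within 10 mm of the ring's centre and 12-40 mm above the plate's face, upright within 0.15 rad, handle outwards within 0.35 rad, touching neither turntable nor giraffe; three beads in the bowl; ring moved under 12 mm, giraffe 20 mm, other bystanders 30 mm (horizontal distance between each of bead0_center, bead1_center, bead2_center and bowl below 0.055 m and height (world z) of each of bead0_center, bead1_center, bead2_center below 0.048 m and horizontal distance between dipper_foot and seat below 0.01 m and z of dipper_foot in the frame of seat between 0.012 and 0.04 m and angle between dipper_center's own z axis and vertical below 0.15 rad and angle between the x axis of dipper_center and the x axis of seat, either way round below 0.35 rad and x of dipper_grip in the frame of seat below -0.05 m and contact force between the fingers and dipper above 1 N and contact force between dipper and turntable below 0.1 N and contact force between dipper and giraffe below 0.1 N and linear speed of dipper below 0.02 m/s and distance of seat from where it was at the start of the episode below 0.012 m and distance of giraffe_center from where it was at the start of the episode below 0.02 m and distance of each of pump_center, comb, teether from where it was at the start of the episode below 0.03 m); the arm keeps its last pose, push and grip.
It fails at once if the guard board was touched or knocked (over 1 N) (contact force between guard and anything else above 1 N).
It fails at once if the turntable was turned (distance of seat from where it was at the start of the episode above 0.012 m).
It fails at once if the giraffe was displaced (distance of giraffe_center from where it was at the start of the episode above 0.02 m).
It fails at once if the pump bottle was displaced (distance of pump_center from where it was at the start of the episode above 0.03 m).
It fails at once if the comb or the teether was displaced (distance of any of comb, teether from where it was at the start of the episode above 0.03 m).
It also fails if it takes over 67 s, if anything falls off the work surface, if the arm or the gripper's body presses on something with over 40 N, if the wrist force passes 120 N, or if a joint passes its speed limit or range.

## Robot

A 6-joint arm with a two-finger parallel gripper is mounted at the origin on the work surface. World frame = base frame: x ahead of the robot, y to its left, z up, the work surface at z = 0. Lengths are in mm, angles in rad, forces in N, time in s.
With the tool pointing down it reaches from about 300 to 775 mm from the base axis. Payload 14.6 kg.
Tool frame: the origin (TCP) lies midway between the tips of the shut fingers; the grasp point (between the pads) lies 19 mm behind it; z points along the fingers, y is the direction in which the jaws open and shut (so a half turn about z gives the same grasp; the last joint's range is limited). The gripper opens to 94 mm and grips with 3 to 60 N. Pads are 16 mm wide; open, the fingers measure 119 mm over their backs; the gripper's body (75 mm by 177 mm) begins 78 mm behind the grasp point.
Start: joints at [1.163, 0.3, 1.521, -0, 1.321, -0.067], TCP at [183.83, 518.359, 205.446] pointing down, gripper open.
Joint ranges: [-3.03, 3.03], [-0.79, 2.21], [0.23, 2.52], [-1.04, 4.18], [0, 3.07], [-2.55, 2.55]. Speed limits (rad/s): [2.22, 2.22, 2.57, 3.14, 3.14, 3.14].

## Interface

Orientations are given as [roll, pitch, yaw] about the fixed x, y, z axes, in that order (R = Rz(yaw) Ry(pitch) Rx(roll)).
In Python, from cell import read_state, camera, get_calibration, sign_off gives the robot as it stands.
- The arm moves only by the tool carry_out, never from a script. Its argument "series" is a list of rows, each an object with "delta_pos": the shift along the world's x, y, z in mm, a list of three; "turn": the turn, a rotation vector about the world's x, y, z in rad, a list of three; "hand": the opening, from 0 (shut) to 1 (fully open). A call has 1 to 8 rows; each row is the pose to reach, as a shift and turn from the pose commanded when the call began; what a row does not reach only later rows make up. A row lasts 1/8 s, in which the tool goes at most 62.5 mm and 10.7 degrees, less where a joint would pass 70% of its speed; a pose out of reach is approached as far as the arm can. A call with a gripper value outside its range is refused whole. The fingers move at their own pace and stop on an object; "squeeze" is the grip in N (left out, the last holds). Time passes only in rows, so rows that repeat a pose let the fingers close. It gives the time, the measured TCP pose, the force and the opening at its end, in the units of the state.
- read_state(): the state, without advancing time (a new reading comes with each control period).
- camera(name): name is "side" or "top" or "wrist"; returns the picture (480x640x3 uint8, red, green, blue); there is no depth.
- get_calibration(name): a dict with "intrinsics" (3x3 intrinsics, pixels), "pose" (4x4, takes a point from camera to world coordinates). Camera axes: x right, y down, z forward; pixel columns grow to the right and rows downward; lengths in mm; the calibration is good to about 2 mm. A picture is of the moment at which its call begins: read the wrist's pose just before it. get_calibration takes no time and is no camera call; for the wrist camera it gives the pose at the moment of the call.
- sign_off(): hands the job in, once; it reports no verdict.
The state is a dict: "clock": time; "joints": joint angles; "qd": joint speeds; "effort": joint torques, N m; "eef_pos": TCP position; "eef_rot": TCP orientation; "wrist_force": force on the tool from outside, world axes, zero at the start; "moment": the same for the moment, N m; "finger_gap": finger opening in mm.
Only numpy, scipy, OpenCV 4.12 (cv2) and the standard library are available. Lean on these libraries where they do the work, as an engineer would, in place of code of your own. Each camera call takes 0.05 s, during which the arm holds its last target.

## Working session

There is one attempt and no reset: what is moved stays moved. The work goes in short steps, Python scripts to look and compute and a tool call to move; the robot and the scene stay as the last step left them, time stands still between calls to the robot, and variables do not carry over. Pictures are saved under pics/ and viewed, and the job is handed in when it is done.

Besides the shell and the picture viewer there is one more tool, called after "Call:" by a JSON object that holds its "fn" and its "kwargs". carry_out: Moves the arm, as the interface text tells. Its arguments: {"type":"object","properties":{"series":{"type":"array"},"squeeze":{"type":"number"}},"required":["series"]}

```bash
mkdir -p pics; ls; python3 - <<'E'
from cell import *
import cv2,numpy as np
print(read_state())
for n in ["side","top","wrist"]:
    c=get_calibration(n); print(n,np.round(c["intrinsics"],1).tolist(),np.round(c["pose"],3).tolist())
    cv2.imwrite(f"pics/{n}0.png",camera(n)[:,:,::-1])
E
```

```text
pics
{'clock': 0.0, 'joints': array([ 1.16339009e+00,  3.00467536e-01,  1.52157410e+00,  1.96872650e-05,
        1.32069806e+00, -6.65822037e-02]), 'qd': array([ 8.64354380e-04, -8.35698503e-05,  6.44381707e-05,  2.45644936e-04,
       -6.98609057e-04, -1.64079706e-04]), 'effort': array([ 2.94448755e-04, -5.31809700e+01, -3.52731299e+01,  7.07899220e-02,
        2.45124620e-02, -6.45804903e-05]), 'eef_pos': array([183.73079978, 518.12915325, 204.89123868]), 'eef_rot': array([-3.14044942e+00, -9.53429234e-05,  2.80076368e+00]), 'wrist_force': array([-0.81226831, -0.90715956,  1.11660469]), 'moment': array([-0.01461882,  0.05824013, -0.00679878]), 'finger_gap': 94.4802698911772}
side [[552.0, 0.0, 319.7], [0.0, 552.0, 236.5], [0.0, 0.0, 1.0]] [[0.813, -0.382, 0.439, 77.128], [-0.582, -0.52, 0.625, -571.271], [-0.01, -0.764, -0.645, 786.97], [0.0, 0.0, 0.0, 1.0]]
top [[435.6, 0.0, 310.4], [0.0, 435.6, 241.0], [0.0, 0.0, 1.0]] [[-0.017, -0.998, 0.065, 486.548], [-1.0, 0.017, -0.006, 88.998], [0.005, -0.065, -0.998, 1038.478], [0.0, 0.0, 0.0, 1.0]]
wrist [[353.5, 0.0, 315.5], [0.0, 353.5, 241.8], [0.0, 0.0, 1.0]] [[0.334, 0.915, 0.225, 118.609], [0.943, -0.324, -0.082, 541.574], [-0.002, 0.239, -0.971, 384.965], [0.0, 0.0, 0.0, 1.0]]
```

View pics/top0.png

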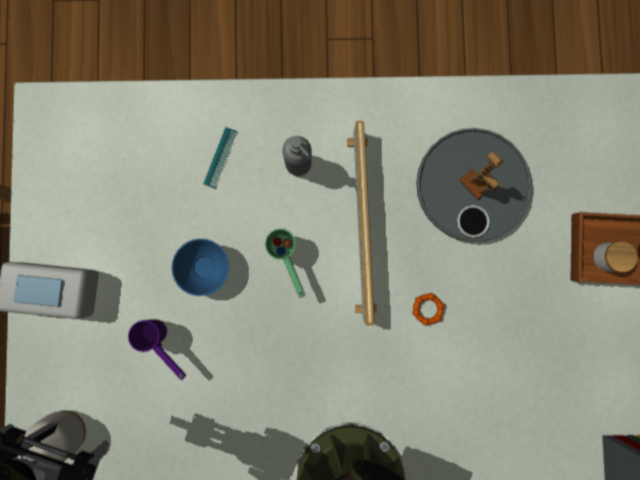

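View pics/side0.png

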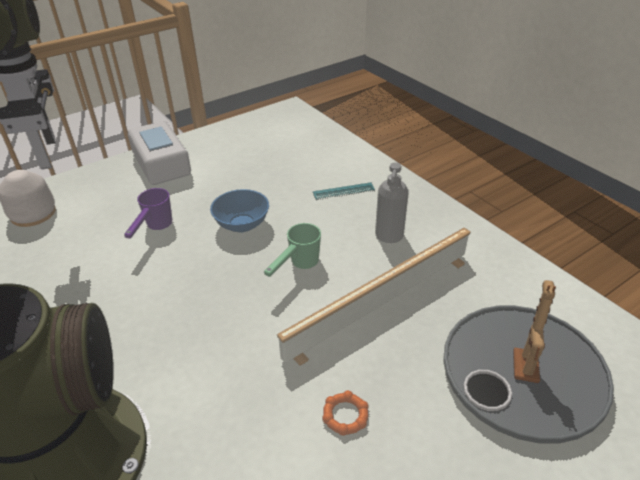

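View pics/wrist0.png

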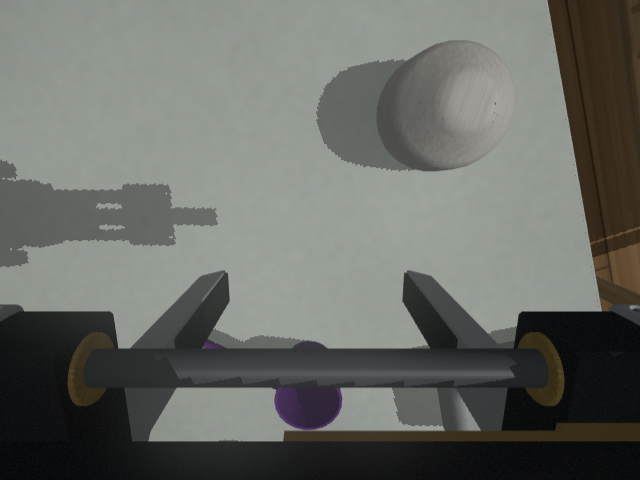

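Top view: green dipper's cup at about (281,243) with its handle end at (301,295), beads visible inside; bowl (201,267); board from (360,122) to (370,323); ring (473,221); turntable (475,186); pump (297,155). The purple look-alike is at (147,336). Next I measure.

```bash
cat > h.py <<'E'
import cv2,numpy as np
from cell import *
def ray(n,u,v):
    c=get_calibration(n);K=np.array(c["intrinsics"]);T=np.array(c["pose"])
    d=T[:3,:3]@np.linalg.inv(K)@np.array([u,v,1.]);return T[:3,3],d
def plane(n,u,v,z):
    o,d=ray(n,u,v);return o+d*(z-o[2])/d[2]
def tri(a,b):
    o1,d1=ray(*a);o2,d2=ray(*b)
    s=np.linalg.lstsq(np.c_[d1,-d2],o2-o1,rcond=None)[0]
    p,q=o1+s[0]*d1,o2+s[1]*d2;return (p+q)/2,np.linalg.norm(p-q)
def proj(n,P):
    c=get_calibration(n);K=np.array(c["intrinsics"]);T=np.array(c["pose"])
    p=K@(T[:3,:3].T@(np.array(P,float)-T[:3,3]));return p[:2]/p[2]
def mask(im,h0,h1,s=60,v0=30):
    hsv=cv2.cvtColor(im,cv2.COLOR_BGR2HSV);return cv2.inRange(hsv,(h0,s,v0),(h1,255,255))
def big(m):
    c=max(cv2.findContours(m,cv2.RETR_EXTERNAL,cv2.CHAIN_APPROX_NONE)[0],key=cv2.contourArea);return c
E
python3 - <<'E'
from h import *
t=cv2.imread("pics/top0.png")
hsv=cv2.cvtColor(t,cv2.COLOR_BGR2HSV)
for p in [(281,243),(290,265),(298,285),(201,267),(185,267),(473,240),(440,190),(473,209),(365,200),(473,221),(281,232)]: print(p,hsv[p[1],p[0]])
x=np.hstack([cv2.resize(t[215:310,230:330],None,fx=4,fy=4,interpolation=cv2.INTER_CUBIC),cv2.resize(t[170:265,425:525],None,fx=4,fy=4,interpolation=cv2.INTER_CUBIC)])
cv2.imwrite("pics/z.png",x)
s=cv2.imread("pics/side0.png")
cv2.imwrite("pics/zs.png",cv2.resize(s[170:290,190:340],None,fx=5,fy=5,interpolation=cv2.INTER_CUBIC))
E
```

```text
(281, 243) [ 16 125  47]
(290, 265) [ 67 101 137]
(298, 285) [ 67 100 143]
(201, 267) [104 153 117]
(185, 267) [104 156  49]
(473, 240) [72 17 74]
(440, 190) [84 16 80]
(473, 209) [30 28 18]
(365, 200) [ 20  89 157]
(473, 221) [ 0 15 17]
(281, 232) [ 66 102  50]
```

View pics/z.png

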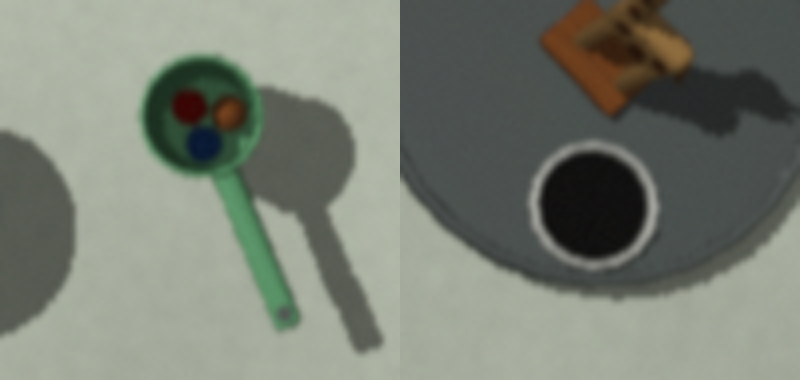

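View pics/zs.png

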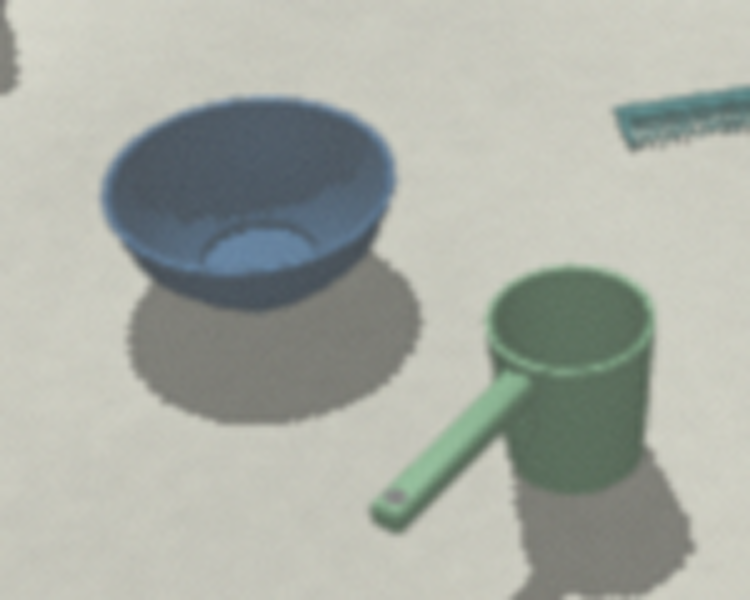

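The enlargements show the cup's rim, the handle with its end hole, and the ring clearly.

```bash
python3 - <<'E'
from h import *
t=cv2.imread("pics/top0.png")
hsv=cv2.cvtColor(t,cv2.COLOR_BGR2HSV)
m=cv2.inRange(hsv,(55,60,30),(80,255,255)); m[:215]=0;m[310:]=0;m[:,:230]=0;m[:,330:]=0
c=big(m); f=np.zeros_like(m); cv2.drawContours(f,[c],-1,255,-1)
cup=cv2.morphologyEx(f,cv2.MORPH_OPEN,cv2.getStructuringElement(cv2.MORPH_ELLIPSE,(17,17)))
(e,ax,_)=cv2.fitEllipse(big(cup)); r=plane("top",*e,72)
print("rim",e,ax,r, np.array(ax)*964/435.6)
hm=cv2.subtract(f,cv2.dilate(cup,np.ones((5,5),np.uint8)));ys,xs=np.nonzero(hm)
vx,vy,x0,y0=cv2.fitLine(np.c_[xs,ys].astype(np.float32),cv2.DIST_L2,0,.01,.01).ravel()
a=plane("top",x0-20*vx,y0-20*vy,68);b=plane("top",x0+20*vx,y0+20*vy,68)
print("handle",a,b,np.arctan2((b-a)[1],(b-a)[0]), "perp off of rim", np.cross((b-a)[:2]/np.linalg.norm((b-a)[:2]),(r-a)[:2]))
end=max(np.c_[xs,ys],key=lambda p:p[1]); print("end r",np.linalg.norm(plane("top",*end,68)[:2]-r[:2]))
bm=cv2.inRange(hsv,(95,90,30),(118,255,255)); bm[:, :165]=0;bm[:,250:]=0;bm[:200]=0;bm[310:]=0
e,ax,_=cv2.fitEllipse(big(bm));print("bowl",e,ax,plane("top",*e,52))
# ring white
roi=np.zeros_like(m);roi[200:245,450:498]=255
rm=cv2.inRange(hsv,(0,0,140),(180,60,255))&roi; # bright
rm[238:]=0
n,l,st,ce=cv2.connectedComponentsWithStats(rm);k=1+np.argmax(st[1:,4]);pts=cv2.findContours((l==k).astype(np.uint8),0,1)[0][0]
e,ax,_=cv2.fitEllipse(pts);s=plane("top",*e,28);print("ring",e,ax,s)
# dark pad
dm=cv2.inRange(hsv,(0,0,0),(180,255,40))&roi;dm=cv2.morphologyEx(dm,cv2.MORPH_OPEN,np.ones((5,5)))
e2,ax2,_=cv2.fitEllipse(big(dm));print("pad",e2,ax2,plane("top",*e2,24))
# plate
pm=cv2.inRange(hsv,(60,8,40),(110,70,110));pm[:, :410]=0;pm[:,540:]=0;pm[:120]=0;pm[250:]=0
pm=cv2.morphologyEx(pm,cv2.MORPH_OPEN,np.ones((3,3)))
e3,ax3,_=cv2.fitEllipse(cv2.convexHull(big(pm)));p=plane("top",*e3,28);print("plate",e3,ax3,p)
d=(s-p)[:2];print("ring dist",np.linalg.norm(d),"out dir",np.arctan2(d[1],d[0]))
for uv in [(356,122),(363,121),(367,324),(374,323)]: print("guard",plane("top",*uv,70))
print("pump",plane("top",297,148,180),plane("side",391,236,0))
print("gir",plane("top",494,160,175),plane("top",472,185,21),plane("top",550,0,0)[:2])
E
```

```text
rim (280.2906494140625, 243.74827575683594) (29.021055221557617, 29.82002830505371) [544.16757915 150.46535517  72.        ] [64.22474112 65.99290011]
handle [508.73175147 136.92362479  68.        ] [426.44485096 104.05745515  68.        ] -2.761595433455003 perp off of rim 0.5680422805163179
end r 122.91276728193004
bowl (200.1328582763672, 266.92950439453125) (55.2365837097168, 56.27939987182617) [495.96009237 333.29089339  52.        ]
ring (475.437744140625, 219.66001892089844) (32.10361862182617, 35.389530181884766) [ 595.53585819 -303.09332933   28.        ]
pad (472.8299865722656, 220.90072631835938) (24.083290100097656, 25.020143508911133) [ 593.14513998 -298.39927064   24.        ]
plate (473.73846435546875, 184.677734375) (111.59884643554688, 114.78231811523438) [ 678.13838428 -302.52948704   28.        ]
ring dist 82.60445046185032 out dir -3.13476679051008
guard [818.13047181 -24.58618617  70.        ]
guard [820.20096035 -40.53515219  70.        ]
guard [364.10537749 -38.0318587   70.        ]
guard [366.01382548 -53.51089943  70.        ]
pump [729.1905951  107.75464774 180.        ] [740.21086516  99.12154837   0.        ]
gir [ 699.82352233 -288.5330773   175.        ] [ 678.76218547 -301.0928202    21.        ] [1143.83030133 -522.31903925]<stdin>:12: DeprecationWarning: Arrays of 2-dimensional vectors are deprecated. Use arrays of 3-dimensional vectors instead. (deprecated in NumPy 2.0)
```

```bash
cat > k.py <<'E'
import numpy as np
from scipy.spatial.transform import Rotation as R
def ry(a):return R.from_euler('y',a)
def rz(a):return R.from_euler('z',a)
def wrist(Rt,j1,s):
    M=(rz(j1)*ry(s)).inv()*Rt
    e=M.as_euler('ZYZ')
    a=np.array([e[0],e[1],e[2]-np.pi/2]); 
    b=np.array([e[0]+np.pi,-e[1],e[2]+np.pi/2])
    w=lambda v:(v+np.pi)%(2*np.pi)-np.pi
    return [np.round(w(x),2) for x in(a,b)]
def tool(psi,phi,flip):  # dipper Rz(psi)Rx(phi)
    D=R.from_euler('ZX',[psi,phi])
    T=R.from_euler('x',np.pi)
    if flip:T=T*rz(np.pi)
    return D*T
E
python3 - <<'E'
from k import *
for flip in(0,1):
  print(flip,"grip",wrist(tool(.38,0,flip),.249,1.82),"final",wrist(tool(0,0,flip),-.53,1.9))
  for phi in(1.0,1.75,-1.75):
   for j1 in(.2,.6):
    for s in (1.8,2.2): print(phi,j1,s,wrist(tool(.45,phi,flip),j1,s))
E
```

```text
0 grip [array([0.  , 1.32, 1.44]), array([-3.14, -1.32, -1.7 ])] final [array([0.  , 1.24, 1.04]), array([-3.14, -1.24, -2.1 ])]
1.0 0.2 1.8 [array([0.96, 1.65, 1.24]), array([-2.18, -1.65, -1.9 ])]
1.0 0.2 2.2 [array([0.97, 1.42, 0.91]), array([-2.17, -1.42, -2.23])]
1.0 0.6 1.8 [array([1.03, 1.32, 1.45]), array([-2.11, -1.32, -1.69])]
1.0 0.6 2.2 [array([1.16, 1.14, 1.08]), array([-1.98, -1.14, -2.06])]
1.75 0.2 1.8 [array([1.69, 1.85, 1.38]), array([-1.45, -1.85, -1.76])]
1.75 0.2 2.2 [array([1.57, 1.88, 0.96]), array([-1.57, -1.88, -2.18])]
1.75 0.6 1.8 [array([1.78, 1.47, 1.32]), array([-1.36, -1.47, -1.82])]
1.75 0.6 2.2 [array([1.8 , 1.56, 0.93]), array([-1.34, -1.56, -2.22])]
-1.75 0.2 1.8 [array([-1.81,  1.37,  1.85]), array([ 1.34, -1.37, -1.3 ])]
-1.75 0.2 2.2 [array([-1.86,  1.48,  2.24]), array([ 1.28, -1.48, -0.91])]
-1.75 0.6 1.8 [array([-1.71,  1.76,  1.77]), array([ 1.43, -1.76, -1.37])]
-1.75 0.6 2.2 [array([-1.63,  1.8 ,  2.18]), array([ 1.51, -1.8 , -0.96])]
1 grip [array([-0.  ,  1.32, -1.7 ]), array([-3.14, -1.32,  1.44])] final [array([-0.  ,  1.24, -2.1 ]), ar
[... 215 characters left out ...]
, array([-2.11, -1.32,  1.45])]
1.0 0.6 2.2 [array([ 1.16,  1.14, -2.06]), array([-1.98, -1.14,  1.08])]
1.75 0.2 1.8 [array([ 1.69,  1.85, -1.76]), array([-1.45, -1.85,  1.38])]
1.75 0.2 2.2 [array([ 1.57,  1.88, -2.18]), array([-1.57, -1.88,  0.96])]
1.75 0.6 1.8 [array([ 1.78,  1.47, -1.82]), array([-1.36, -1.47,  1.32])]
1.75 0.6 2.2 [array([ 1.8 ,  1.56, -2.22]), array([-1.34, -1.56,  0.93])]
-1.75 0.2 1.8 [array([-1.81,  1.37, -1.3 ]), array([ 1.34, -1.37,  1.85])]
-1.75 0.2 2.2 [array([-1.86,  1.48, -0.91]), array([ 1.28, -1.48,  2.24])]
-1.75 0.6 1.8 [array([-1.71,  1.76, -1.37]), array([ 1.43, -1.76,  1.77])]
-1.75 0.6 2.2 [array([-1.63,  1.8 , -0.96]), array([ 1.51, -1.8 ,  2.18])]
```

Call:
{"fn": "carry_out", "kwargs": {"series": [{"delta_pos": [22,-30,-3],"turn": [0,0,-0.18],"hand": 0.6},{"delta_pos": [44,-60,-6],"turn": [0,0,-0.36],"hand": 0.6},{"delta_pos": [66,-90,-9],"turn": [0,0,-0.54],"hand": 0.6},{"delta_pos": [88,-120,-12],"turn": [0,0,-0.72],"hand": 0.6},{"delta_pos": [110,-150,-15],"turn": [0,0,-0.9],"hand": 0.6},{"delta_pos": [132,-180,-18],"turn": [0,0,-1.08],"hand": 0.6},{"delta_pos": [154,-210,-21],"turn": [0,0,-1.26],"hand": 0.6},{"delta_pos": [176,-240,-24],"turn": [0,0,-1.44],"hand": 0.6}]}}

```text
clock: 1.15
eef_pos: [360.4, 277.3, 181.3]
eef_rot: [-3.142, 0.0, 1.355]
wrist_force: [0.2, 1.5, -0.1]
finger_gap: 56.4
```

```bash
cat > rec.py <<'E'
from cell import *
import json,numpy as np
s=read_state()
open("log.jsonl","a").write(json.dumps({k:np.array(v).tolist() for k,v in s.items()})+"\n")
print(s["clock"],np.round(s["joints"],3),np.round(s["eef_pos"],1),np.round(s["eef_rot"],3),np.round(s["wrist_force"],1),round(s["finger_gap"],1))
E
python3 rec.py
```

```text
1.15 [0.575 0.11  1.809 0.    1.223 0.791] [360.4 277.3 181.3] [-3.142  0.     1.355] [ 0.2  1.5 -0.1] 56.4
```

Call:
{"fn": "carry_out", "kwargs": {"series": [{"delta_pos": [17,-26,0],"turn": [0,0,-0.165],"hand": 0.6},{"delta_pos": [35,-53,0],"turn": [0,0,-0.33],"hand": 0.6},{"delta_pos": [53,-79,-10],"turn": [0,0,-0.495],"hand": 0.6},{"delta_pos": [70,-106,-25],"turn": [0,0,-0.66],"hand": 0.6},{"delta_pos": [88,-132,-45],"turn": [0,0,-0.82],"hand": 0.6},{"delta_pos": [105,-159,-61],"turn": [0,0,-0.98],"hand": 0.6},{"delta_pos": [105,-159,-61],"turn": [0,0,-0.98],"hand": 0.6}]}}

```text
clock: 2.02
eef_pos: [464.8, 118.0, 119.2]
eef_rot: [-3.141, 0.002, 0.378]
wrist_force: [0.4, 0.4, 0.1]
finger_gap: 56.4
```

```bash
python3 rec.py; python3 - <<'E'
from h import *
cv2.imwrite("pics/w1.png",camera("wrist")[:,:,::-1]);cv2.imwrite("pics/s1.png",camera("side")[:,:,::-1])
E
```

```text
2.025 [ 0.172  0.24   1.811 -0.     1.092  1.365] [464.8 118.  119.2] [-3.141e+00  2.000e-03  3.780e-01] [0.4 0.4 0.1] 56.4
```

View pics/w1.png

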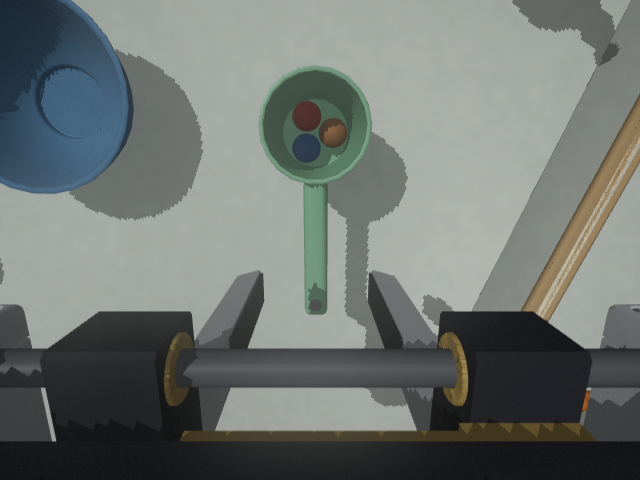

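View pics/s1.png

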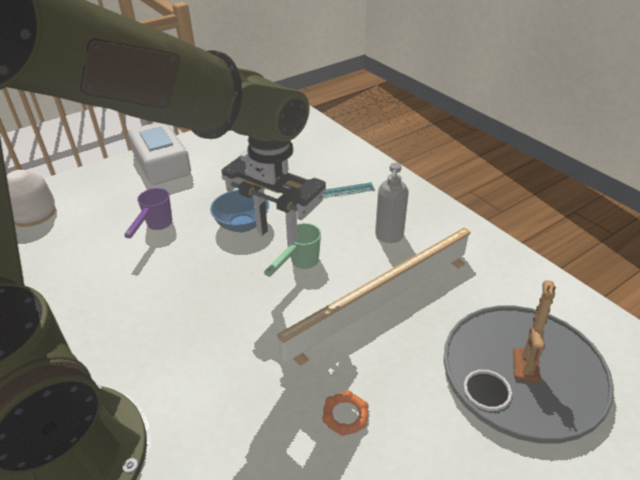

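Wrist view: the handle runs vertically at u≈316 between the fingers (260/370), cup centred at (315,125), three beads inside. I check the dipper position from this view.

```bash
python3 - <<'E'
from h import *
w=cv2.imread("pics/w1.png");hsv=cv2.cvtColor(w,cv2.COLOR_BGR2HSV)
m=cv2.inRange(hsv,(55,50,30),(80,255,255));c=big(m);f=np.zeros_like(m);cv2.drawContours(f,[c],-1,255,-1)
x,y,ww,hh=cv2.boundingRect(c);print(x,y,ww,hh)
cup=cv2.morphologyEx(f,cv2.MORPH_OPEN,cv2.getStructuringElement(cv2.MORPH_ELLIPSE,(51,51)))
e,ax,_=cv2.fitEllipse(big(cup));r=plane("wrist",*e,72);print(e,ax,r)
ends=[plane("wrist",u,v,68) for u,v in((316,190),(316,314))];print(ends,[np.linalg.norm((q-r)[:2]) for q in ends])
d=r-ends[1];print("yaw",np.arctan2(d[1],d[0]))
bm=mask(w,95,118,90)
g=read_state()["eef_pos"];print(g)
u=(r-ends[1])[:2];u/=np.linalg.norm(u);print("grip pt",r[:2]-85*u)
E
```

```text
259 66 113 248
(314.8127746582031, 124.77595520019531) (111.35786437988281, 117.23316955566406) [544.99857016 152.41304346  72.        ]
[array([507.89153954, 136.66583463,  68.        ]), array([426.29963992, 103.78989669,  68.        ])] [np.float64(40.31012661453382), np.float64(128.27176790721984)]
yaw 0.3887840720052372
[464.6363345  119.55216521 120.53523342]
grip pt [466.34206425 120.19264498]
```

Call:
{"fn": "carry_out", "kwargs": {"series": [{"delta_pos": [1,1,-25],"turn": [0,0,0.01],"hand": 0.6},{"delta_pos": [1,1,-50],"turn": [0,0,0.01],"hand": 0.6},{"delta_pos": [1,1,-70],"turn": [0,0,0.01],"hand": 0.6},{"delta_pos": [1,1,-77],"turn": [0,0,0.01],"hand": 0.6},{"delta_pos": [1,1,-77],"turn": [0,0,0.01],"hand": 0.4},{"delta_pos": [1,1,-77],"turn": [0,0,0.01],"hand": 0.2},{"delta_pos": [1,1,-77],"turn": [0,0,0.01],"hand": 0.1},{"delta_pos": [1,1,-77],"turn": [0,0,0.01],"hand": 0.0}], "squeeze": 45}}

```text
clock: 3.12
eef_pos: [466.0, 120.4, 43.8]
eef_rot: [3.142, -0.001, 0.391]
wrist_force: [-0.2, -0.1, 0.0]
finger_gap: 20.2
```

Call:
{"fn": "carry_out", "kwargs": {"series": [{"delta_pos": [0,0,0],"turn": [0,0,0],"hand": 0.0},{"delta_pos": [0,0,0],"turn": [0,0,0],"hand": 0.0},{"delta_pos": [0,0,3],"turn": [0,0,0],"hand": 0.0},{"delta_pos": [0,0,10],"turn": [0,0,0],"hand": 0.0},{"delta_pos": [0,0,25],"turn": [0,0,0],"hand": 0.0},{"delta_pos": [0,0,45],"turn": [0,0,0],"hand": 0.0}], "squeeze": 45}}

```text
clock: 3.88
eef_pos: [465.8, 120.3, 89.6]
eef_rot: [-3.142, 0.0, 0.391]
wrist_force: [-0.3, -1.3, -0.9]
finger_gap: 15.4
```

```bash
python3 rec.py; python3 - <<'E'
from h import *
cv2.imwrite("pics/w2.png",camera("wrist")[:,:,::-1]);cv2.imwrite("pics/s2.png",camera("side")[:,:,::-1])
E
```

```text
3.875 [ 0.177  0.285  1.834 -0.     1.023  1.357] [465.8 120.3  89.6] [-3.142  0.     0.391] [-0.3 -1.3 -0.9] 15.4
```

View pics/w2.png

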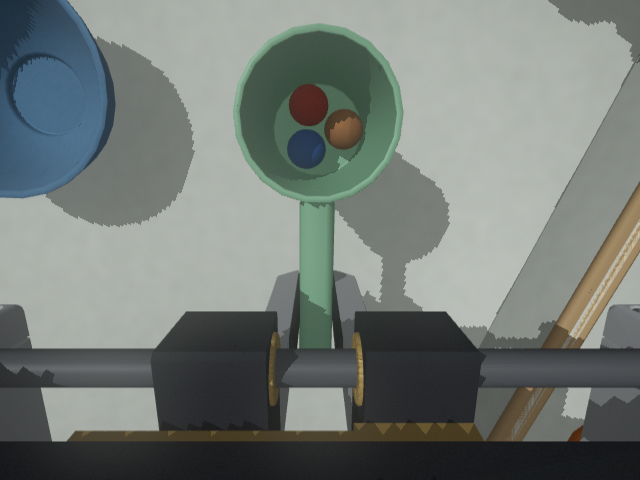

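View pics/s2.png

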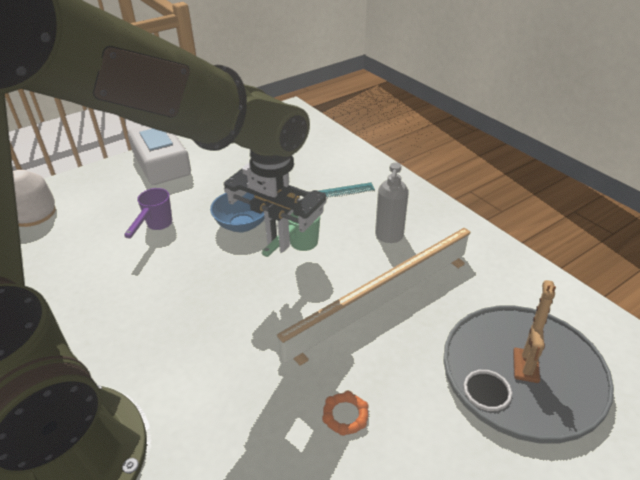

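```bash
python3 - <<'E'
from h import *
o,d=ray("side",293,131)
A=np.array([465.8,120.3,0]);l=np.array([np.sin(.177),-np.cos(.177),0])
# o+s d = A + h z + L l
x=np.linalg.solve(np.c_[d,-np.array([0,0,1.]),-l],A-o);print("h,L",x[1:],"above tcp",x[1]-89.6)
w=cv2.imread("pics/w2.png");hsv=cv2.cvtColor(w,cv2.COLOR_BGR2HSV)
m=cv2.inRange(hsv,(55,50,30),(80,255,255));c=big(m);f=np.zeros_like(m);cv2.drawContours(f,[c],-1,255,-1)
cup=cv2.morphologyEx(f,cv2.MORPH_OPEN,cv2.getStructuringElement(cv2.MORPH_ELLIPSE,(51,51)))
e,ax,_=cv2.fitEllipse(big(cup));r=plane("wrist",*e,72+46);print(e,ax,r,np.hypot(*(r[:2]-[465.8,120.3])), np.arctan2(r[1]-120.3,r[0]-465.8))
bm=mask(w,95,118,90);ys,xs=np.nonzero(bm);print(xs.max())
E
```

```text
h,L [365.96827487  57.44804454] above tcp 276.3682748747766
(317.8725891113281, 113.51181030273438) (167.44557189941406, 178.83370971679688) [546.15224488 152.27240377 118.        ] 86.4795805972337 0.3786973604037353
325
```

Call:
{"fn": "carry_out", "kwargs": {"series": [{"delta_pos": [0,3,20],"turn": [0,0,0],"hand": 0.0},{"delta_pos": [-6,20,40],"turn": [0,0,0],"hand": 0.0},{"delta_pos": [-16,50,55],"turn": [0,0,0],"hand": 0.0},{"delta_pos": [-28,90,55],"turn": [0,0,0],"hand": 0.0},{"delta_pos": [-40,130,55],"turn": [0,0,0],"hand": 0.0},{"delta_pos": [-52,170,55],"turn": [0,0,0],"hand": 0.0},{"delta_pos": [-62,205,55],"turn": [0,0,0],"hand": 0.0},{"delta_pos": [-70,231,55],"turn": [0,0,0],"hand": 0.0}]}}

```text
clock: 4.97
eef_pos: [395.1, 352.7, 143.1]
eef_rot: [-3.142, 0.0, 0.392]
wrist_force: [-0.0, -0.1, -1.6]
finger_gap: 15.6
```

Call:
{"fn": "carry_out", "kwargs": {"series": [{"delta_pos": [0,0,0],"turn": [0.05,0.02,0],"hand": 0.0},{"delta_pos": [0,0,0],"turn": [0.14,0.056,0],"hand": 0.0},{"delta_pos": [0,0,0],"turn": [0.28,0.113,0],"hand": 0.0},{"delta_pos": [0,0,0],"turn": [0.42,0.17,0],"hand": 0.0},{"delta_pos": [0,0,0],"turn": [0.56,0.227,0],"hand": 0.0},{"delta_pos": [0,0,0],"turn": [0.56,0.227,0],"hand": 0.0}]}}

```text
clock: 5.72
eef_pos: [396.2, 350.0, 142.2]
eef_rot: [-2.538, -0.001, 0.387]
wrist_force: [1.0, -0.4, -1.5]
finger_gap: 15.7
```

```bash
python3 rec.py; python3 - <<'E'
from h import *
cv2.imwrite("pics/s3.png",camera("side")[:,:,::-1])
E
```

```text
5.725 [0.355 0.314 1.781 0.667 1.162 1.229] [396.2 350.  142.2] [-2.538e+00 -1.000e-03  3.870e-01] [ 1.  -0.4 -1.5] 15.7
```

View pics/s3.png

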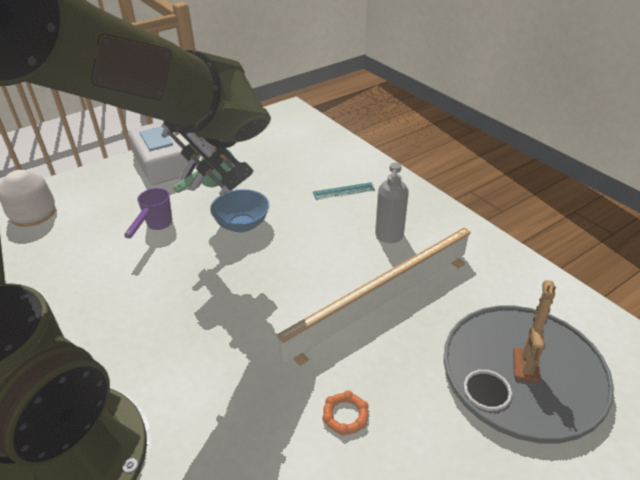

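The tilt goes the favourable way for joint 4 (0.667); the cup hangs just behind the bowl. Continuing the tip.

Call:
{"fn": "carry_out", "kwargs": {"series": [{"delta_pos": [0,0,0],"turn": [0.13,0.053,0],"hand": 0.0},{"delta_pos": [0,0,0],"turn": [0.26,0.106,0],"hand": 0.0},{"delta_pos": [0,0,0],"turn": [0.39,0.158,0],"hand": 0.0},{"delta_pos": [0,0,0],"turn": [0.52,0.21,0],"hand": 0.0},{"delta_pos": [0,0,0],"turn": [0.65,0.263,0],"hand": 0.0},{"delta_pos": [0,0,0],"turn": [0.7,0.284,0],"hand": 0.0}]}}

```text
clock: 6.52
eef_pos: [395.2, 351.7, 142.4]
eef_rot: [-1.782, -0.002, 0.389]
wrist_force: [-0.0, 0.6, -1.9]
finger_gap: 15.1
```

```bash
python3 rec.py; python3 - <<'E'
from h import *
cv2.imwrite("pics/w4.png",camera("wrist")[:,:,::-1]);cv2.imwrite("pics/s4.png",camera("side")[:,:,::-1])
E
```

```text
6.525 [0.14  0.62  1.816 1.246 1.567 0.677] [395.2 351.7 142.4] [-1.782 -0.002  0.389] [-0.   0.6 -1.9] 15.1
```

View pics/w4.png

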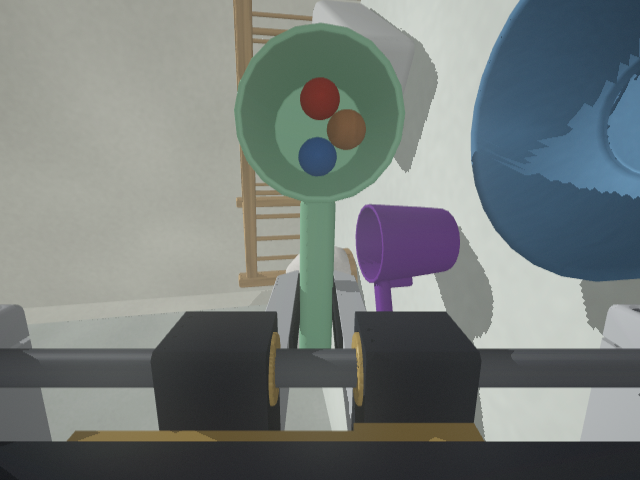

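View pics/s4.png

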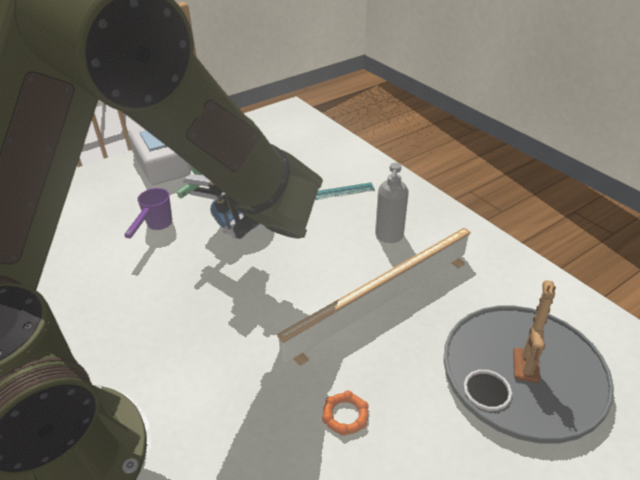

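Wrist view at 78° tilt: all three beads still in the cup (320,98; 346,130; 318,156), the bowl lies to the right, its middle at about the cup's row. Now the slow last part of the tip.

Call:
{"fn": "carry_out", "kwargs": {"series": [{"delta_pos": [0,0,0],"turn": [0.05,0.02,0],"hand": 0.0},{"delta_pos": [0,0,0],"turn": [0.1,0.04,0],"hand": 0.0},{"delta_pos": [0,0,0],"turn": [0.15,0.06,0],"hand": 0.0},{"delta_pos": [0,0,0],"turn": [0.2,0.08,0],"hand": 0.0},{"delta_pos": [0,0,0],"turn": [0.22,0.09,0],"hand": 0.0},{"delta_pos": [0,0,0],"turn": [0.24,0.097,0],"hand": 0.0},{"delta_pos": [0,0,0],"turn": [0.24,0.097,0],"hand": 0.0}]}}

```text
clock: 7.5
eef_pos: [395.8, 351.5, 143.5]
eef_rot: [-1.523, -0.006, 0.385]
wrist_force: [-0.8, -0.6, -1.6]
finger_gap: 15.4
```

```bash
python3 rec.py; python3 - <<'E'
from h import *
cv2.imwrite("pics/w5.png",camera("wrist")[:,:,::-1])
E
```

```text
7.5 [0.128 0.766 1.793 1.38  1.751 0.566] [395.8 351.5 143.5] [-1.523 -0.006  0.385] [-0.8 -0.6 -1.6] 15.4
```

View pics/w5.png

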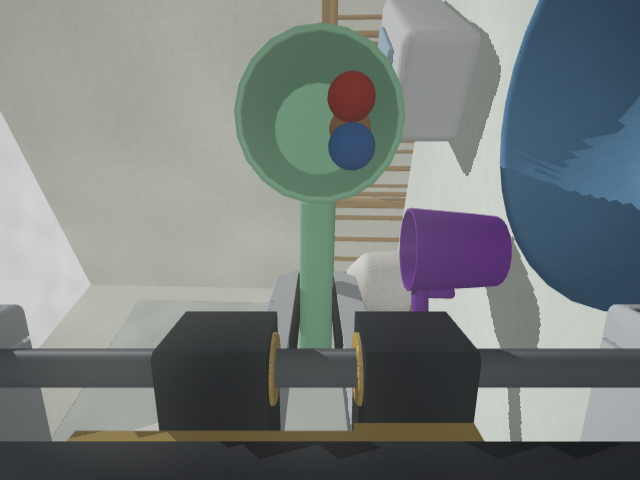

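Beads are now rolling along the lower wall toward the lip (350,95 / 350,147). Hold, with a little more tilt.

Call:
{"fn": "carry_out", "kwargs": {"series": [{"delta_pos": [0,0,0],"turn": [0.02,0.008,0],"hand": 0.0},{"delta_pos": [0,0,0],"turn": [0.04,0.016,0],"hand": 0.0},{"delta_pos": [0,0,0],"turn": [0.06,0.024,0],"hand": 0.0},{"delta_pos": [0,0,0],"turn": [0.08,0.032,0],"hand": 0.0},{"delta_pos": [0,0,0],"turn": [0.1,0.04,0],"hand": 0.0},{"delta_pos": [0,0,0],"turn": [0.1,0.04,0],"hand": 0.0}]}}

```text
clock: 8.3
eef_pos: [395.8, 351.0, 144.2]
eef_rot: [-1.412, -0.007, 0.385]
wrist_force: [-4.1, -4.9, 10.6]
finger_gap: 15.4
```

```bash
python3 rec.py; python3 - <<'E'
from h import *
cv2.imwrite("pics/w6.png",camera("wrist")[:,:,::-1])
E
```

```text
8.3 [0.133 0.83  1.777 1.433 1.835 0.529] [395.8 351.  144.2] [-1.412 -0.007  0.385] [-4.1 -4.9 10.6] 15.4
```

View pics/w6.png

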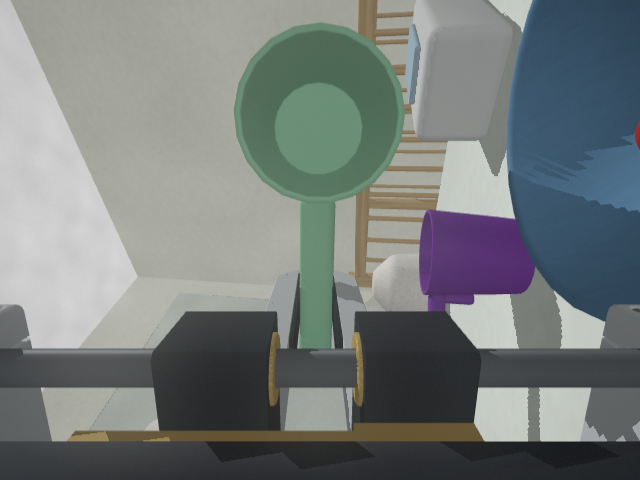

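Cup is empty and a red bead shows in the bowl at (638,135). The 10 N wrist force suggests that the gripper is lightly touching something, so I lift first, then turn upright.

Call:
{"fn": "carry_out", "kwargs": {"series": [{"delta_pos": [0,0,15],"turn": [0,0,0],"hand": 0.0},{"delta_pos": [0,0,35],"turn": [-0.04,-0.016,0],"hand": 0.0},{"delta_pos": [0,0,50],"turn": [-0.16,-0.065,0],"hand": 0.0},{"delta_pos": [0,0,60],"turn": [-0.31,-0.126,0],"hand": 0.0},{"delta_pos": [0,0,60],"turn": [-0.46,-0.187,0],"hand": 0.0},{"delta_pos": [0,0,60],"turn": [-0.61,-0.248,0],"hand": 0.0},{"delta_pos": [0,0,60],"turn": [-0.76,-0.309,0],"hand": 0.0},{"delta_pos": [0,0,60],"turn": [-0.91,-0.37,0],"hand": 0.0}]}}

```text
clock: 9.35
eef_pos: [395.9, 351.2, 204.5]
eef_rot: [-2.402, -0.007, 0.389]
wrist_force: [0.2, 0.2, -1.9]
finger_gap: 15.4
```

```bash
python3 rec.py; python3 - <<'E'
from h import *
cv2.imwrite("pics/w7.png",camera("wrist")[:,:,::-1])
a=camera("top");cv2.imwrite("pics/t7.png",a[:,:,::-1])
E
```

```text
9.35 [0.3   0.26  1.749 0.77  1.304 1.201] [395.9 351.2 204.5] [-2.402 -0.007  0.389] [ 0.2  0.2 -1.9] 15.4
```

View pics/t7.png

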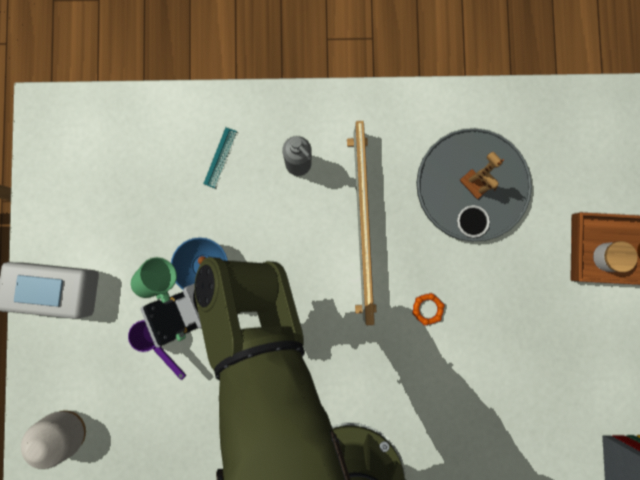

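View pics/w7.png

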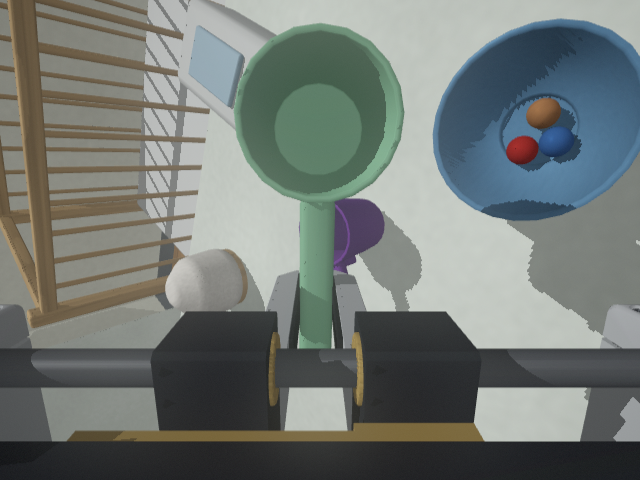

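All three beads lie on the bowl's floor: orange (544,112), blue (556,141), red (522,150). Turning the rest of the way upright.

Call:
{"fn": "carry_out", "kwargs": {"series": [{"delta_pos": [0,0,0],"turn": [-0.15,-0.061,0],"hand": 0.0},{"delta_pos": [0,0,0],"turn": [-0.3,-0.122,0],"hand": 0.0},{"delta_pos": [0,0,0],"turn": [-0.45,-0.183,0],"hand": 0.0},{"delta_pos": [0,0,0],"turn": [-0.6,-0.243,0],"hand": 0.0},{"delta_pos": [0,0,0],"turn": [-0.687,-0.278,0],"hand": 0.0},{"delta_pos": [0,0,0],"turn": [-0.687,-0.278,0],"hand": 0.0},{"delta_pos": [0,0,0],"turn": [-0.687,-0.278,0],"hand": 0.0},{"delta_pos": [0,0,0],"turn": [-0.687,-0.278,0],"hand": 0.0}]}}

```text
clock: 10.45
eef_pos: [395.9, 350.7, 203.2]
eef_rot: [-3.137, 0.001, 0.391]
wrist_force: [-0.7, -0.6, -1.2]
finger_gap: 15.3
```

```bash
python3 rec.py; python3 - <<'E'
from h import *
cv2.imwrite("pics/w8.png",camera("wrist")[:,:,::-1])
cv2.imwrite("pics/s8.png",camera("side")[:,:,::-1])
E
```

```text
10.45 [0.653 0.255 1.584 0.005 1.303 1.832] [395.9 350.7 203.2] [-3.137e+00  1.000e-03  3.910e-01] [-0.7 -0.6 -1.2] 15.3
```

View pics/w8.png

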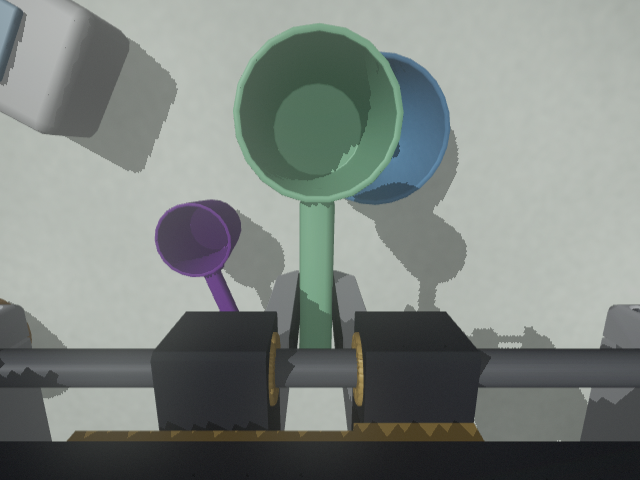

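View pics/s8.png

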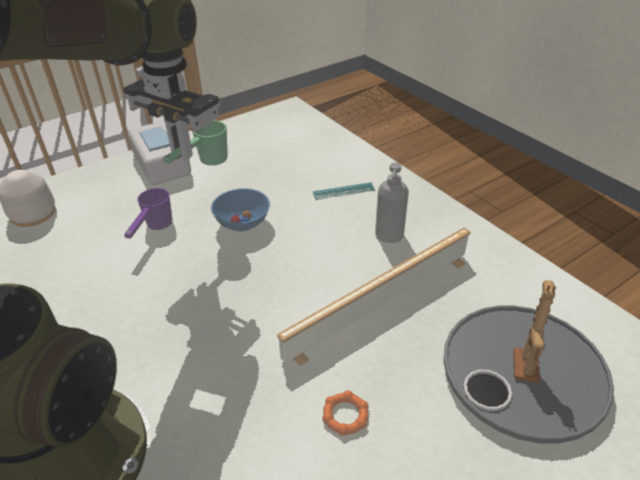

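```bash
python3 - <<'E'
from h import *
def pad(f,n,roi,thr,z):
    t=cv2.imread(f);g=cv2.cvtColor(t,cv2.COLOR_BGR2GRAY);x0,y0,x1,y1=roi
    s=8;G=cv2.resize(g[y0:y1,x0:x1],None,fx=s,fy=s,interpolation=cv2.INTER_CUBIC)
    out=[]
    m=(G<thr).astype(np.uint8)
    k,l,st,ce=cv2.connectedComponentsWithStats(m,connectivity=4)
    cy,cx=(y1-y0)*s//2,(x1-x0)*s//2
    c=max(cv2.findContours((l==l[cy,cx]).astype(np.uint8),0,1)[0],key=cv2.contourArea)
    e,ax,an=cv2.fitEllipse(cv2.convexHull(c));uv=((e[0]+.5)/s-.5+x0,(e[1]+.5)/s-.5+y0)
    print(n,thr,uv,np.array(ax)/s,plane(n,*uv,z),len(c))
    return uv
for th in(70,85,100,110):
    a=pad("pics/top0.png","top",(453,200,493,242),th,28)
for th in(70,85,100):
    b=pad("pics/side0.png","side",(468,370,508,410),th,28)
print(tri(("top",*a),("side",*b)))
E
```

```text
top 70 (472.81790924072266, 220.85731506347656) [26.30169868 27.04069328] [ 592.82715036 -296.84774016   28.        ] 607
top 85 (472.8242435455322, 220.82322120666504) [26.75691223 27.54068947] [ 592.90689685 -296.86585386   28.        ] 615
top 100 (472.82844734191895, 220.83930015563965) [27.20450592 28.11650658] [ 592.86901063 -296.87413339   28.        ] 630
top 110 (472.8391170501709, 220.83842658996582) [27.50162315 28.59873962] [ 592.87064917 -296.89917745   28.        ] 638
side 70 (487.5032196044922, 389.4371223449707) [29.32895088 41.41680527] [ 589.21926615 -303.02363853   28.        ] 822
side 85 (487.3838424682617, 389.3390235900879) [30.22644806 42.19897079] [ 589.20610869 -302.78795989   28.        ] 837
side 100 (487.33942222595215, 389.2417850494385) [31.16911697 42.80971527] [ 589.28834717 -302.62346143   28.        ] 856
(array([ 593.88667283, -299.89838559,   20.7318304 ]), np.float64(0.6396642265671821))
```

Call:
{"fn": "carry_out", "kwargs": {"series": [{"delta_pos": [3,-20,0],"turn": [0,0,-0.01],"hand": 0.0},{"delta_pos": [10,-60,0],"turn": [0,0,-0.04],"hand": 0.0},{"delta_pos": [17,-100,0],"turn": [0,0,-0.07],"hand": 0.0},{"delta_pos": [24,-140,0],"turn": [0,0,-0.1],"hand": 0.0},{"delta_pos": [31,-180,0],"turn": [0,0,-0.13],"hand": 0.0},{"delta_pos": [38,-220,0],"turn": [0,0,-0.16],"hand": 0.0},{"delta_pos": [45,-260,0],"turn": [0,0,-0.19],"hand": 0.0},{"delta_pos": [52,-300,0],"turn": [0,0,-0.22],"hand": 0.0}]}}

```text
clock: 11.55
eef_pos: [447.5, 49.2, 203.6]
eef_rot: [-3.139, -0.0, 0.17]
wrist_force: [0.6, 0.2, -0.5]
finger_gap: 15.5
```

Call:
{"fn": "carry_out", "kwargs": {"series": [{"delta_pos": [7,-45,0],"turn": [0,0,-0.03],"hand": 0.0},{"delta_pos": [14,-90,0],"turn": [0,0,-0.06],"hand": 0.0},{"delta_pos": [21,-135,0],"turn": [0,0,-0.09],"hand": 0.0},{"delta_pos": [28,-180,0],"turn": [0,0,-0.12],"hand": 0.0},{"delta_pos": [36,-225,0],"turn": [0,0,-0.15],"hand": 0.0},{"delta_pos": [44,-270,0],"turn": [0,0,-0.17],"hand": 0.0},{"delta_pos": [51,-310,0],"turn": [0,0,-0.19],"hand": 0.0},{"delta_pos": [54,-330,0],"turn": [0,0,-0.19],"hand": 0.0}]}}

```text
clock: 12.55
eef_pos: [500.9, -280.8, 203.2]
eef_rot: [-3.138, 0.0, -0.02]
wrist_force: [0.7, -0.1, -1.3]
finger_gap: 15.5
```

```bash
python3 rec.py; python3 - <<'E'
from h import *
for n in("wrist","side","top"):cv2.imwrite(f"pics/{n}9.png",camera(n)[:,:,::-1])
E
```

```text
12.55 [-0.576  0.357  1.451  0.002  1.336  1.014] [ 500.9 -280.8  203.2] [-3.138  0.    -0.02 ] [ 0.7 -0.1 -1.3] 15.5
```

View pics/wrist9.png

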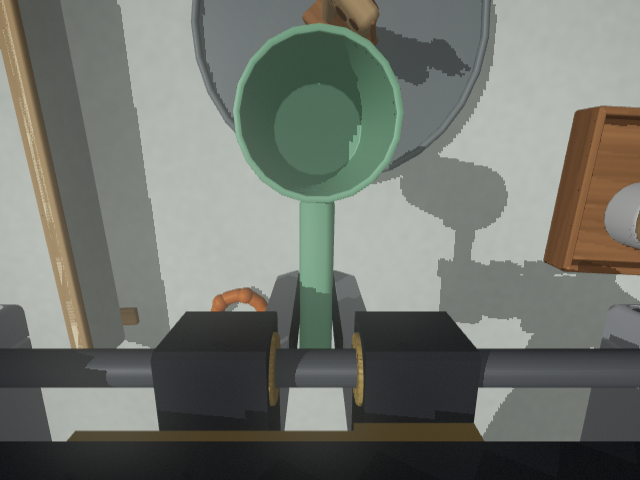

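View pics/side9.png

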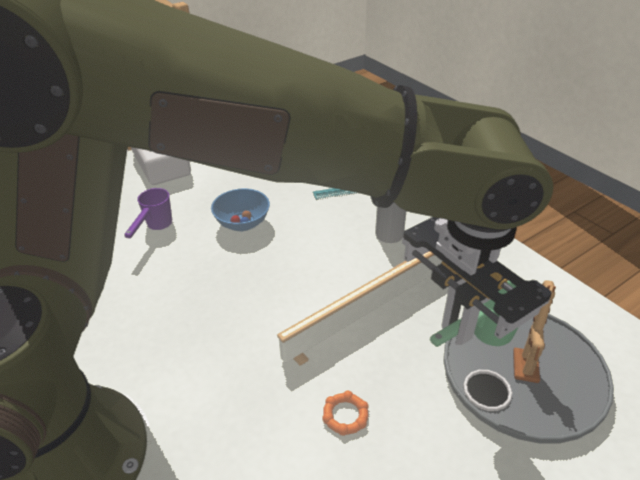

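View pics/top9.png

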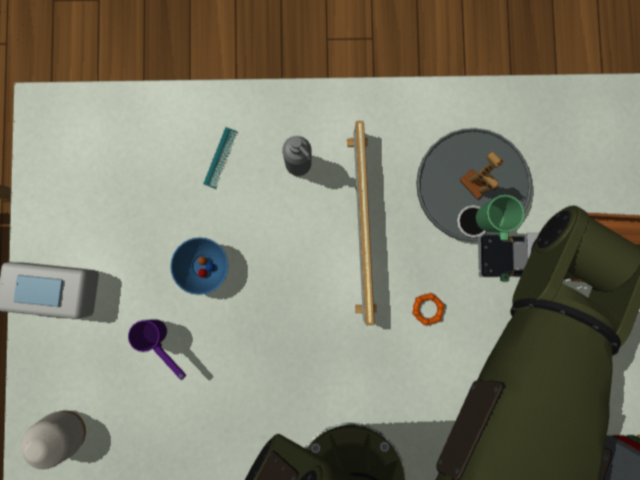

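Over the plate, clear of the board; in the top view the cup's rim (501,215) seems right of the ring mainly from parallax. I compute the offset precisely.

```bash
cat > cup.py <<'E'
from h import *
import sys
def cupc(f,n,z,ks,roi=None):
    w=cv2.imread(f);hsv=cv2.cvtColor(w,cv2.COLOR_BGR2HSV)
    m=cv2.inRange(hsv,(55,50,25),(80,255,255))
    if roi: 
        q=np.zeros_like(m);q[roi[1]:roi[3],roi[0]:roi[2]]=255;m&=q
    c=big(m);f=np.zeros_like(m);cv2.drawContours(f,[c],-1,255,-1)
    cup=cv2.morphologyEx(f,cv2.MORPH_OPEN,cv2.getStructuringElement(cv2.MORPH_ELLIPSE,(ks,ks)))
    e,ax,_=cv2.fitEllipse(cv2.convexHull(big(cup)));return e,ax,plane(n,*e,z)
E
python3 - <<'E'
from cup import *
g=read_state()["eef_pos"];z=g[2]-43.8+72
print(cupc("pics/top9.png","top",z,17,(460,180,540,260)))
print(cupc("pics/wrist9.png","wrist",z,51),g)
print("ring side z24",plane("side",487.4,389.3,24.5))
E
```

```text
((500.0380859375, 215.01014709472656), (39.911224365234375, 49.92325973510742), array([ 581.56288496, -270.54061512,  231.42222165]))
((317.9413146972656, 113.44252014160156), (168.40135192871094, 181.29690551757812), array([ 586.45865929, -281.49318444,  231.42222165])) [ 501.28844587 -278.8738517   203.22222165]
ring side z24 [ 591.6447272  -301.51549042   24.5       ]
```

Call:
{"fn": "carry_out", "kwargs": {"series": [{"delta_pos": [3,-9,0],"turn": [0,0,0],"hand": 0.0},{"delta_pos": [6,-17,-10],"turn": [0,0,0],"hand": 0.0},{"delta_pos": [6,-17,-30],"turn": [0,0,0],"hand": 0.0},{"delta_pos": [6,-17,-50],"turn": [0,0,0],"hand": 0.0},{"delta_pos": [6,-17,-70],"turn": [0,0,0],"hand": 0.0},{"delta_pos": [6,-17,-85],"turn": [0,0,0],"hand": 0.0},{"delta_pos": [6,-17,-90],"turn": [0,0,0],"hand": 0.0},{"delta_pos": [6,-17,-90],"turn": [0,0,0],"hand": 0.0}]}}

```text
clock: 13.7
eef_pos: [508.0, -295.6, 113.5]
eef_rot: [-3.139, 0.0, -0.018]
wrist_force: [-0.5, -0.4, -2.3]
finger_gap: 15.5
```

```bash
python3 rec.py; python3 - <<'E'
from cup import *
for n in("wrist","side","top"):cv2.imwrite(f"pics/{n}10.png",camera(n)[:,:,::-1])
g=read_state()["eef_pos"];z=g[2]-43.8+72
print(cupc("pics/wrist10.png","wrist",z,51))
t=cv2.imread("pics/top10.png");s=cv2.imread("pics/side10.png")
cv2.imwrite("pics/z10.png",np.hstack([cv2.resize(s[290:420,420:560],(560,520),interpolation=cv2.INTER_CUBIC)]))
cv2.imwrite("pics/zt10.png",cv2.resize(t[170:270,430:550],(720,600),interpolation=cv2.INTER_CUBIC))
E
```

```text
13.7 [-0.59   0.471  1.508  0.002  1.164  0.997] [ 508.  -295.6  113.5] [-3.139  0.    -0.018] [-0.5 -0.4 -2.3] 15.5
((318.01251220703125, 113.61481475830078), (168.65481567382812, 181.39710998535156), array([ 593.22017183, -298.36072317,  142.36545806]))
```

View pics/z10.png

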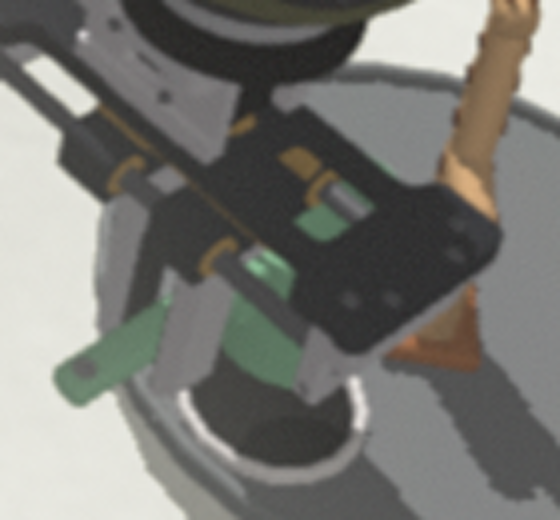

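View pics/zt10.png

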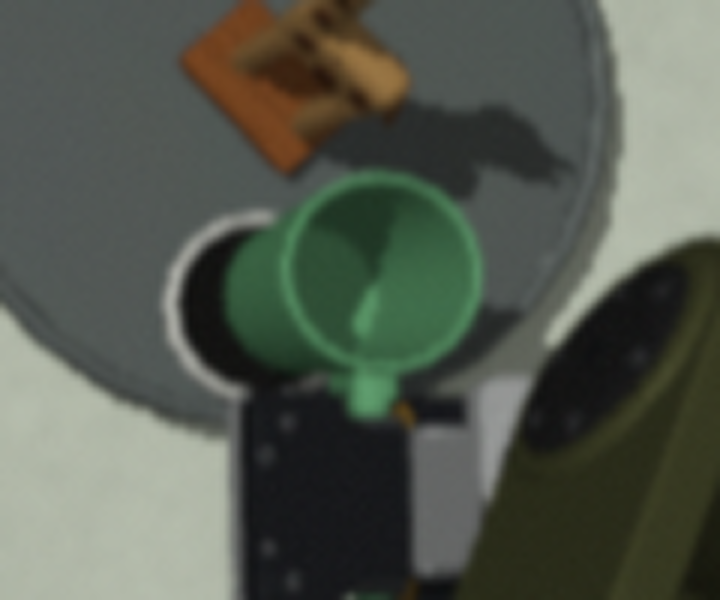

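View pics/wrist10.png

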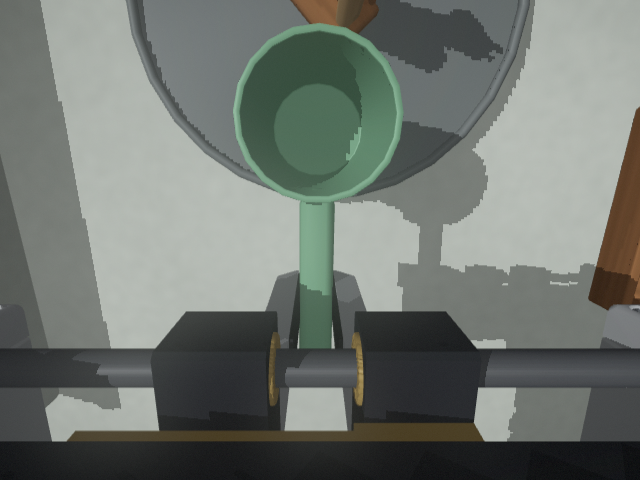

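```bash
python3 - <<'E'
from h import *
g=read_state()["eef_pos"];z=g[2]-43.8+72
print(z,plane("top",430+383/6-.4,170+273/6-.4,z))
print("ring top",plane("top",472.83,220.83,28))
# predicted: foot left edge in top
print([ (proj("top",(593+29*np.cos(a),-298+29*np.sin(a),z-72))-[430,170])*6 for a in (np.pi/2,)])
E
```

```text
142.3654580591076 [ 592.08535461 -296.48571619  142.36545806]
ring top [ 592.89077074 -296.8786646    28.        ]
[array([225.18205007, 293.31237815])]
```

Call:
{"fn": "carry_out", "kwargs": {"series": [{"delta_pos": [0,-1,-6],"turn": [0,0,0],"hand": 0.0},{"delta_pos": [0,-1,-12],"turn": [0,0,0],"hand": 0.0},{"delta_pos": [0,-1,-18],"turn": [0,0,0],"hand": 0.0},{"delta_pos": [0,-1,-22],"turn": [0,0,0],"hand": 0.0},{"delta_pos": [0,-1,-24],"turn": [0,0,0],"hand": 0.0},{"delta_pos": [0,-1,-24],"turn": [0,0,0],"hand": 0.0},{"delta_pos": [0,-1,-24],"turn": [0,0,0],"hand": 0.0},{"delta_pos": [0,-1,-24],"turn": [0,0,0],"hand": 0.0}]}}

```text
clock: 14.85
eef_pos: [507.9, -296.7, 89.6]
eef_rot: [-3.139, -0.0, -0.018]
wrist_force: [0.4, 0.5, -1.1]
finger_gap: 15.7
```

```bash
python3 rec.py; python3 - <<'E'
from cup import *
for n in("wrist","side","top"):cv2.imwrite(f"pics/{n}11.png",camera(n)[:,:,::-1])
g=read_state()["eef_pos"];z=g[2]-43.8+72
print(cupc("pics/wrist11.png","wrist",z,51))
t=cv2.imread("pics/top11.png");s=cv2.imread("pics/side11.png")
cv2.imwrite("pics/z11.png",cv2.resize(s[320:420,430:550],(720,600),interpolation=cv2.INTER_CUBIC))
cv2.imwrite("pics/zt11.png",cv2.resize(t[170:270,430:550],(720,600),interpolation=cv2.INTER_CUBIC))
b=t[225:310,155:245];hsv=cv2.cvtColor(b,cv2.COLOR_BGR2HSV)
cv2.imwrite("pics/zb11.png",cv2.resize(b,(720,600),interpolation=cv2.INTER_CUBIC))
a=cv2.imread("pics/top0.png")
d=cv2.absdiff(a,t).max(2)
for nm,(x0,y0,x1,y1) in dict(comb=(200,120,240,192),pump=(280,130,315,178),teether=(410,290,448,328),giraffe=(458,148,505,200)).items(): print(nm,d[y0:y1,x0:x1].max(),(d[y0:y1,x0:x1]>40).sum())
E
```

```text
14.85 [-0.592  0.5    1.526  0.002  1.118  0.996] [ 507.9 -296.7   89.6] [-3.139 -0.    -0.018] [ 0.4  0.5 -1.1] 15.7
((317.9425964355469, 113.59986114501953), (168.60179138183594, 181.59092712402344), array([ 592.97541025, -299.18852877,  117.7285656 ]))
comb 15 0
pump 15 0
teether 15 0
giraffe 13 0
```

View pics/z11.png

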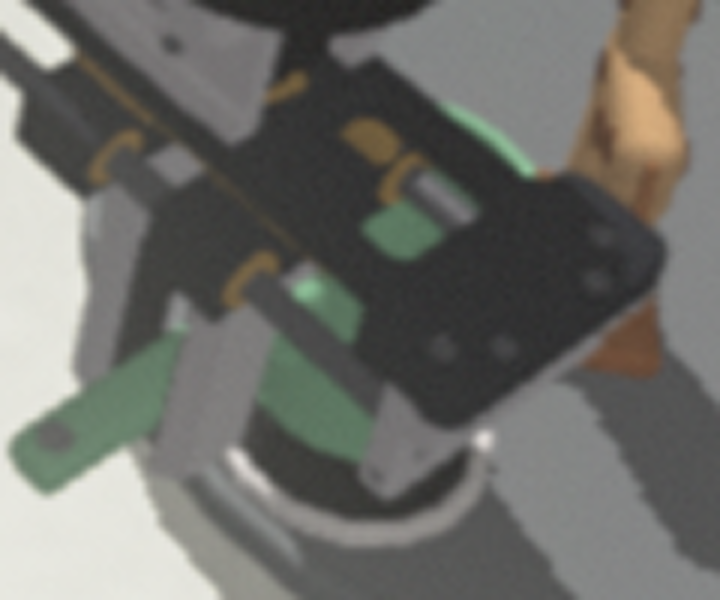

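View pics/zt11.png

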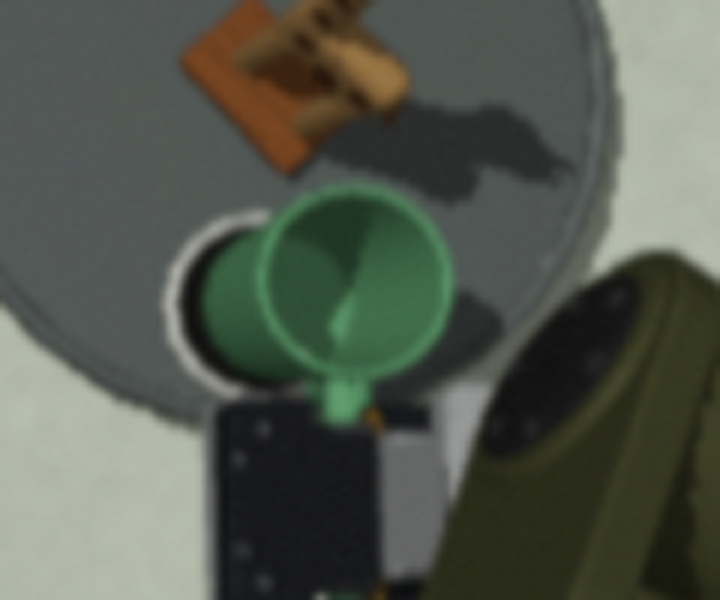

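View pics/zb11.png

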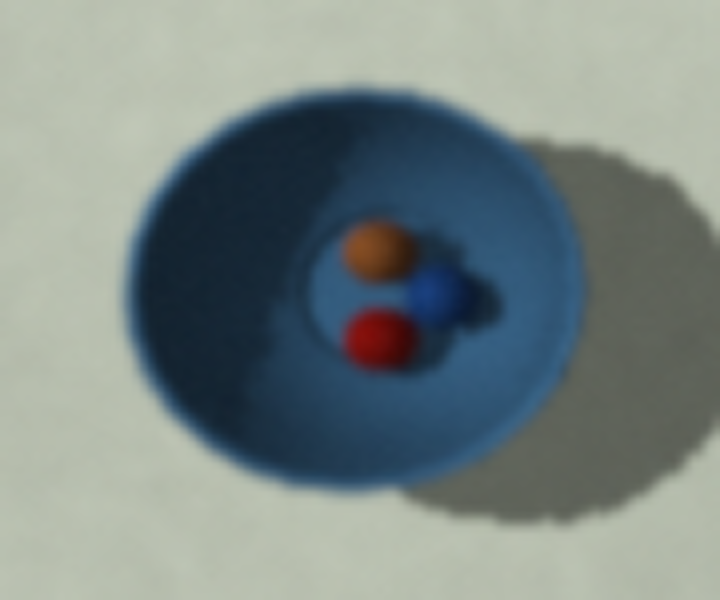

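```bash
python3 - <<'E'
from h import *
g=read_state();z=g["eef_pos"][2]-43.8+72
r=plane("top",488.85,216.6,z);print(r-plane("top",472.83,220.83,28), g["qd"].round(4))
print((proj("top",(r[0],r[1]+29,z-72))-[430,170]+.4)*6,"seen ~203,303")
E
```

```text
[-0.95539359 -0.28315026 89.7285656 ] [-0.0007  0.0009  0.0011 -0.0009  0.0006  0.0014]
[202.02130896 305.95188046] seen ~203,303
```

Cup centred on the ring within about 1 mm (top camera), level, foot about 25 mm above the plate face, at rest. Handing in.

```bash
python3 -c "
from cell import *
print(sign_off()); print(read_state()['clock'])"
```

```text
the job is handed in; nothing more can be done
None
the job is handed in; nothing more can be done
```

I tipped all three beads into the bowl, turned the dipper upright, carried it over the guard board and handed in at about 15 s. The gripper is still holding the dipper above its ring; `sign_off` gave no verdict.

**Last checks**
- **Beads:** the top view showed all three lying on the bowl's floor.
- **Centring:** the cup's axis was about 1 mm from the ring's centre in the top camera.
- **Height and level:** by the arm's own reading, the underside was about 25 mm above the plate face, roughly 18 mm above the ring. The tool was vertical within 0.003 rad. The foot's edge appeared where an upright cup would put it, within about 3 pixels on the 6x enlargement (about 1 mm).
- **Handle:** it points outwards, within a few hundredths of a radian of the direction I measured from ring to turntable axis.
- **Stillness and contact:** the arm was at rest, the gap was 15.7 mm on the handle, and the wrist force was about 1 N.
- **Bystanders:** before and after top views showed no change at the giraffe, pump bottle, comb or teether. The ring did not visibly move.
- **Guard board:** the underside of the dipper crossed it at about 160 mm, and the board is 70 mm high.

**Disagreements**
- **Ring position:** the side camera put the ring about 5 mm from the top camera's position. I aimed between the two, closer to the top one, which leaves it inside the 10 mm tolerance either way.
- **Unexplained force:** at full tilt the wrist force read about 12 N for a moment. I think the gripper brushed something, possibly the bowl, but I did not confirm it. The force went away as soon as I lifted, and the beads stayed in the bowl.

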